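# Step the photo turntable on to its next indexing slot

## Task

Step the specimen turntable on by one slot for the next photograph, pressing and pushing with the fingertips only: push the clamp lever all the way open, press the dished thumb pad of the indexing plunger down and, keeping it down, push it round anticlockwise (seen from above, as the arrow on the foot shows) to the next slot, and let it spring up fully into that slot. Then push the clamp lever fully home again and take the hand away. Lift nothing, do not touch the glass dish on the table, and leave the vial, the brass weight and the eraser where they are.

Things in the scene. Friction and masses are not known exactly. Their poses are not given: they have to be found in the camera images.
- turntable: Indexing turntable for photographing finds, fixed to the desk: grey round foot 270 mm across (top at z 16 mm) with a lug for the clamp lever; above it a fixed steel index plate 200 mm across (z 34 to 40 mm) with eight slots, 10 mm wide, in its rim, 45 degrees apart. Origin: on the turning axis at desk level. A white arrow on the foot points anticlockwise.
- table_axis (a point): Point on the vertical turning axis at the top (57 mm above the desk) of the turning table, a disc 168 mm across. A forked steel arm on the table carries the spring plunger, whose pad moves on a circle of radius 110 mm about the axis, free all the way round.
- thumb_pad (a point): Centre of the top face of the plunger's black dished thumb pad: 50 mm across, 2 mm raised rim, 83 mm above the desk when up. It moves with the plunger (down) and with the table (round). Nothing stands above it.
- plunger (a joint): How far the plunger is pressed down, m: 0 up (tooth fully in a slot), 0.012 bottom stop. The tooth is clear of the index plate beyond 0.0075; the spring needs 5 N to start, 8.5 N at 0.010. Let go between slots, the tooth rides under the plate at 0.007; at a slot it springs up to 0, and draws itself in if within 2 degrees.
- table (a joint): Angle of the turning table, rad, anticlockwise from above positive: 0 at the slot where it starts, 0.785 (45 degrees) at the next. It turns with little friction when the clamp is open and the plunger down; it has about 0.01 rad of play when the tooth is in a slot.
- clamp (a joint): Angle of the clamp lever, rad: 0 fully home (clamped, at its stop), 1.0 fully open (at its stop). Home, it jams the table (some 25 N at the pad to drag it); the table is free beyond about 0.75. Opens anticlockwise seen from above: the knob swings outward, away from the table. Stays where it is left; needs 2 to 5 N at the knob.
- clamp_knob (a point): Middle of the upright black knob at the end of the clamp lever: 19 mm thick, 20 to 60 mm above the desk; this point is 45 mm above the desk, 85 mm from the pivot. The lever's bar (10 mm thick, top 31 mm above the desk) joins it to the pivot. When home, 60 mm are free between knob and index plate, above the foot.
- clamp_pivot (a point): Point on the lever's vertical pivot axis, 45 mm above the desk, on the lug of the foot, 152 mm from the turning axis.
- seed_dish: Small glass dish with a specimen, 73 mm across and 13 mm high, lying loose on the table near its middle; not to be touched. Origin: centre of its underside.
- vial: Specimen vial with screw cap, 20 mm across, 51 mm high, standing loose, to be left alone. Origin: centre of its underside.
- brass_weight: Small brass balance weight, 22 mm across and high, loose, to be left alone. Origin: centre of its underside.
- eraser: Eraser in a card sleeve, 20x42x12 mm, loose, to be left alone. Origin: centre of its underside.

How it is judged:
By the outcome, as a careful person would: the job done as asked, in the order asked, and still so for the second after the job is handed in, with the robot touching nothing.
It also fails if it takes over 64 s, if anything falls off the work surface, if the arm or the gripper's body presses on something with over 40 N, if the wrist force passes 120 N, or if a joint passes its speed limit or range.

## Robot

A 6-joint arm with a two-finger parallel gripper is mounted at the origin on a cart in front of the work surface, level with it; the furniture and walls round the work are solid. World frame = base frame: x ahead of the robot, y to its left, z up, the work surface at z = 0. Lengths are in m, angles in degrees, forces in N, time in s.
With the tool pointing down it reaches from about 0.25 to 0.85 m from the base axis. Payload 12.5 kg.
Tool frame: the origin (TCP) lies at the very end of the fingers, on their centre line; the grasp point (between the pads) lies behind it (ctrl.grasp_offset is the z of the grasp point in the tool frame, in m); z points along the fingers, y is the line along which they close (so a half turn about z gives the same grasp; the last joint's range is limited). The gripper opens to 93 mm and grips with 3 to 60 N. Pads are 15 mm wide; open, the fingers measure 128 mm over their backs; the gripper's body (75 mm by 188 mm) begins 65 mm behind the grasp point.
Start: joints at [-82.025, 20.094, 94.641, -0, 65.266, -4.847], TCP at [0.122, -0.536, 0.219] pointing down, gripper open.
Joint ranges: [-157.81, 157.81], [-45, 120.19], [0.68, 151.7], [-89.99, 269.99], [4.06, 180], [-164.3, 164.3]. Speed limits (degrees/s): [127.2, 127.2, 159.86, 180, 180, 180].

## Interface

Orientations are given as [roll, pitch, yaw] about the fixed x, y, z axes, in that order (R = Rz(yaw) Ry(pitch) Rx(roll)).
In Python, from bench import status, camera, camera_params, order, ctrl gives the robot as it stands.
- The arm moves only by the tool apply_moves, never from a script. Its argument "series" is one flat list of numbers, 7 for each row, row after row: the shift along the world's x, y, z scaled (see below), then the turn, a rotation vector about the world's x, y, z scaled (see below), then the opening, from 0 (shut) to 1 (fully open). A call has 1 to 20 rows; each row shifts and turns the commanded pose from where the row before left it; what a row does not reach is not made up. The controller multiplies each number of a shift by 0.03 m and each number of a turn by 8 degrees. A row lasts 1/10 s, in which the tool goes at most 50 mm and 8.59 degrees, less where a joint would pass 70% of its speed; a pose out of reach is approached as far as the arm can. A call with a number of a shift or a turn outside -1 to 1 is refused whole. A call with a gripper value outside its range is refused whole. The fingers move at their own pace and stop on an object; "newtons" is the grip in N (left out, the last holds). Time passes only in rows, so rows that do not move let the fingers close. It gives the time, the measured TCP pose, the force, the opening and the grip force at its end, in the units of the state.
- status.get_state(): the state, without advancing time (a new reading comes with each control period).
- camera(name): name is "scene" or "top" or "wrist"; returns (picture, depth): 420x560x3 uint8, blue, green, red; 420x560 float32, m along the optical axis (not along the pixel's ray), 0 where there is no reading.
- camera_params(name): a dict with "K" (3x3 intrinsics, pixels), "D" ([k1, k2, p1, p2, k3] as OpenCV has them; the pictures are not rectified), "rvec" (rotation vector, rad) and "tvec" (3), from world to camera coordinates, as OpenCV has them; the wrist camera has in their place "hand_eye" (4x4, takes a point from camera to tool coordinates, whose origin is the TCP and whose axes are the flange's). Camera axes: x right, y down, z forward; pixel columns grow to the right and rows downward; lengths in m; the calibration is good to about 2 mm. A picture is of the moment at which its call begins: read the wrist's pose just before it. camera_params takes no time and is no camera call.
- order.hand_in(): hands the job in; it is judged then, once.
The state is a dict: "time_s": time; "q": joint angles; "dq": joint speeds; "joint_torque": joint torques, N m; "tcp_pos": TCP position; "tcp_rot": TCP orientation; "contact_force": force on the tool from outside, world axes, zero at the start; "torque": the same for the moment, N m; "finger_gap": finger opening in m; "grip_force": force on a finger pad.
Only numpy, scipy, OpenCV 4.12 (cv2) and the standard library are available. Lean on these libraries where they do the work, as an engineer would, in place of code of your own. Each camera call takes 0.05 s, during which the arm holds its last target. There are 200 camera calls.

## Working session

There is one attempt and no reset: what is moved stays moved. The work goes in short steps, Python scripts to look and compute and a tool call to move; the robot and the scene stay as the last step left them, time stands still between calls to the robot, and variables do not carry over. Pictures are saved under pics/ and viewed, at most 11 in all, crops included, and the job is handed in when it is done.

Besides the shell and the picture viewer there is one more tool, called after "Call:" as name(argument=value, ...) on one line, values as JSON. apply_moves: Moves the arm, as the interface text tells. Shifts and turns lie within -1 to 1; 1 stands for 0.03 m of shift or 8 degrees of turn. Its arguments: {"type":"object","properties":{"series":{"type":"array"},"newtons":{"type":"number"}},"required":["series"]}

```bash
mkdir -p pics; ls; python3 - <<'E'
from bench import status,camera,camera_params,ctrl
import cv2,numpy as np
print(status.get_state()); print(ctrl.grasp_offset)
for n in ("top","scene"):
    p,d=camera(n); cv2.imwrite(f"pics/{n}0.png",p); np.savez(f"{n}0.npz",p=p,d=d); print(camera_params(n))
E
```

```text
pics
{'time_s': 0.0, 'q': array([-8.20249951e+01,  2.01250938e+01,  9.46763098e+01, -1.41413235e-03,
        6.52667192e+01, -4.84657252e+00]), 'dq': array([-0.03099999,  0.10360345, -0.04022741,  0.07170919,  0.03035116,
       -0.00717999]), 'joint_torque': array([ 1.45402795e-03, -4.97312987e+01, -2.85252464e+01,  6.99990755e-02,
        2.56933866e-02, -1.07019523e-04]), 'tcp_pos': array([ 0.12203035, -0.53593623,  0.21809845]), 'tcp_rot': array([-1.79932012e+02, -4.47643648e-03,  1.28221672e+01]), 'contact_force': array([-0.37424426, -0.00840343,  0.54783748]), 'torque': array([-1.74385044e-02, -2.23578525e-05, -4.61921876e-03]), 'grip_force': 0.0, 'finger_gap': 0.09316039323225368}
-0.0188
{'K': array([[403.48105061,   0.        , 278.85032955],
       [  0.        , 403.48105061, 213.25159156],
       [  0.        ,   0.        ,   1.        ]]), 'D': array([-0.02761862,  0.        ,  0.        ,  0.        ,  0.        ]), 'rvec': array([ 2.17772328, -2.22379591,  0.05167068]), 'tvec': array([-0.09914015,  0.53426099,  1.10116744])}
{'K': array([[473.90879157,   0.        , 279.85232331],
       [  0.        , 473.90879157, 208.4716339 ],
       [  0.        ,   0.        ,   1.        ]]), 'D': array([-0.03285229,  0.        ,  0.        ,  0.        ,  0.        ]), 'rvec': array([ 2.34980632, -0.5889521 ,  0.24702707]), 'tvec': array([-0.52135885,  0.17342316,  1.00531346])}
```

View pics/top0.png

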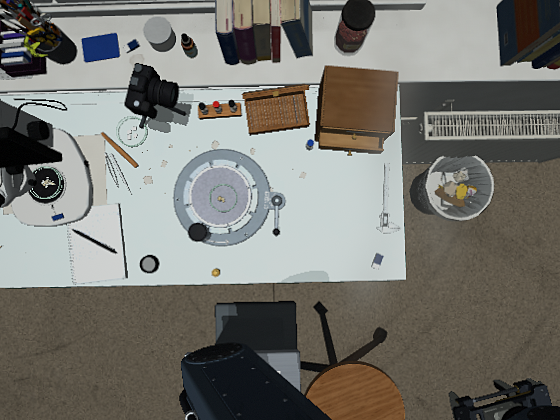

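View pics/scene0.png

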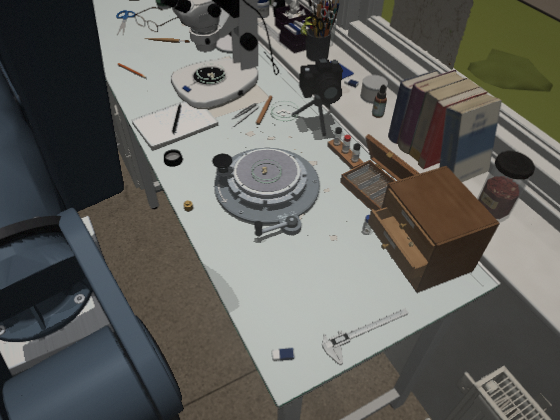

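The top view shows the turntable at about (222,197), the thumb pad at (198,232), the lever pivot at (278,201) and the knob at (277,232). The brass weight is at (216,272), the eraser at (377,261) and the vial probably at (309,145). Next I'll turn these into positions.

```bash
cat > h.py <<'E'
import cv2,numpy as np
from bench import camera_params
def cast(name,uv,z):
    c=camera_params(name); R=cv2.Rodrigues(c["rvec"])[0]; t=c["tvec"]
    u=cv2.undistortPoints(np.array([[uv]],float),c["K"],c["D"])[0,0]
    o=-R.T@t; d=R.T@np.array([u[0],u[1],1]); return o+d*(z-o[2])/d[2]
E
python3 - <<'E'
from h import *
p=np.load("top0.npz")["p"]
g=cv2.cvtColor(p,cv2.COLOR_BGR2GRAY)
def blobs(g,x0,y0,x1,y1,th):
    m=(g[y0:y1,x0:x1]<th).astype(np.uint8)
    n,l,s,c=cv2.connectedComponentsWithStats(m)
    return [(c[i]+[x0,y0],s[i]) for i in range(1,n) if s[i][4]>15]
for b in blobs(g,185,218,215,246,60): print("pad",b,cast("top",b[0],.083))
for b in blobs(g,264,185,290,242,70): print("lev",b,cast("top",b[0],.06))
# foot ellipse: foot differs from bright desk
roi=(g<185).astype(np.uint8); m=np.zeros_like(roi); m[140:255,165:275]=roi[140:255,165:275]
cs=sorted(cv2.findContours(m,cv2.RETR_EXTERNAL,cv2.CHAIN_APPROX_NONE)[0],key=cv2.contourArea)[-1]
e=cv2.fitEllipse(cv2.convexHull(cs)); print("foot",e,cast("top",e[0],.016))
# table light purple
hsv=cv2.cvtColor(p,cv2.COLOR_BGR2HSV); print(p[197,200],p[197,183],p[180,222])
for q,z in (((278,201),.045),((277,232),.06),((216,272),.022),((377,261),.012),((309,145),.05),((222,198),.057)): print(q,cast("top",q,z))
c=p[140:290,160:330]; cv2.imwrite("pics/crop1.png",cv2.resize(c,None,fx=4,fy=4,interpolation=cv2.INTER_CUBIC))
E
```

```text
pad (array([198.15151515, 231.68350168]), array([  3,   5,  23,  19, 297], dtype=int32)) [0.48574072 0.09898329 0.083     ]
lev (array([275.83870968, 231.51612903]), array([ 9, 44,  7,  7, 31], dtype=int32)) [ 0.48198626 -0.10118355  0.06      ]
foot ((224.7333984375, 199.35986328125), (97.78364562988281, 108.05038452148438), 122.70331573486328) [0.57326402 0.03784729 0.016     ]
[173 160 157] [184 177 162] [167 156 151]
(278, 201) [ 0.56352203 -0.10859167  0.045     ]
(277, 232) [ 0.48064912 -0.10421504  0.06      ]
(216, 272) [0.37538344 0.06389268 0.022     ]
(377, 261) [ 0.39496108 -0.37751566  0.012     ]
(309, 145) [ 0.71222187 -0.19500344  0.05      ]
(222, 198) [0.57370672 0.03971187 0.057     ]
```

View pics/crop1.png

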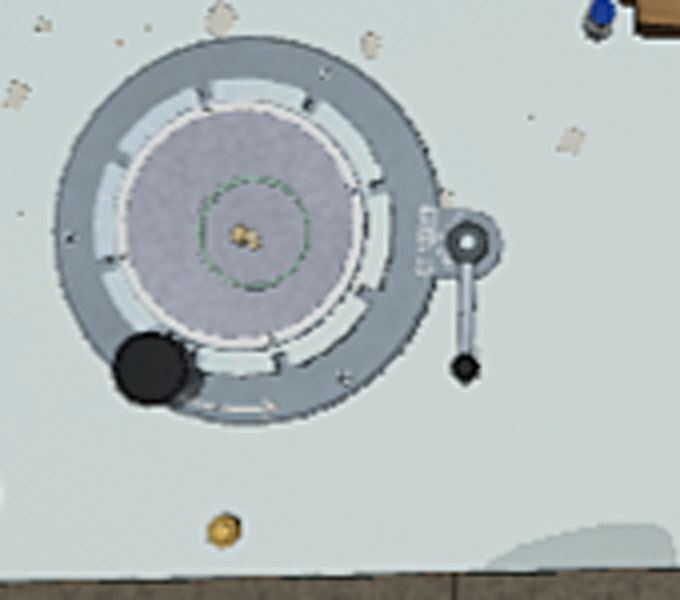

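The crop puts the axis near (220,196), the pad at (198,232), the pivot at (276.5,200) and the knob at (276,232). In world coordinates that is axis ≈ (.578,.045), pad ≈ (.485,.100), pivot ≈ (.565,-.104) and knob ≈ (.481,-.102). I'll close the fingers and approach the table side of the knob.

Call:
apply_moves(series=[0.748,0.965,-0.14,0,0,0.6,0,0.748,0.965,-0.14,0,0,0.6,0,0.748,0.965,-0.14,0,0,0.6,0,0.748,0.965,-0.14,0,0,0.6,0,0.748,0.965,-0.14,0,0,0.6,0,0.748,0.965,-0.14,0,0,0.6,0,0.748,0.965,-0.14,0,0,0.6,0,0.748,0.965,-0.14,0,0,0.6,0,0.748,0.965,-0.14,0,0,0.6,0,0.748,0.965,-0.14,0,0,0.6,0,0.748,0.965,-0.14,0,0,0.6,0,0.748,0.965,-0.14,0,0,0.6,0,0.748,0.965,-0.14,0,0,0.6,0,0.748,0.965,-0.14,0,0,0.6,0,0.748,0.965,-0.14,0,0,0.6,0,0.748,0.965,-0.14,0,0,0.6,0,0,0,0,0,0,0,0,0,0,0,0,0,0,0])

```text
time_s: 1.9
tcp_pos: [0.4809, -0.0727, 0.151]
tcp_rot: [-179.9, -0.0, 89.7]
contact_force: [0.2, -0.3, 0.4]
finger_gap: -0.0001
grip_force: 0.0
```

```bash
python3 - <<'E'
from h import *
from bench import status,camera
s=status.get_state(); print(s["tcp_pos"],s["tcp_rot"],s["q"],s["contact_force"])
p,d=camera("wrist"); cv2.imwrite("pics/w1.png",p); np.savez("w1.npz",p=p,d=d,pos=s["tcp_pos"],rot=s["tcp_rot"])
print(camera_params("wrist"))
E
```

```text
[ 0.48087239 -0.07271485  0.15104838] [-1.79942702e+02 -4.13798687e-03  8.96594022e+01] [-1.40798699e+01  1.86174687e+01  1.07666889e+02 -1.18869697e-02
  5.37722840e+01 -1.37322443e+01] [ 0.16162461 -0.29358118  0.439931  ]
{'K': array([[366.12769686,   0.        , 275.91669312],
       [  0.        , 366.12769686, 211.54231885],
       [  0.        ,   0.        ,   1.        ]]), 'D': array([-0.0902657,  0.       ,  0.       ,  0.       ,  0.       ]), 'hand_eye': array([[-1.14016603e-04, -9.57460093e-01, -2.88565691e-01,
         8.18838464e-02],
       [ 9.99999980e-01, -6.23270294e-05, -1.88313994e-04,
         3.69501521e-04],
       [ 1.62317692e-04, -2.88565707e-01,  9.57460081e-01,
        -1.67126009e-01],
       [ 0.00000000e+00,  0.00000000e+00,  0.00000000e+00,
         1.00000000e+00]])}
```

View pics/w1.png

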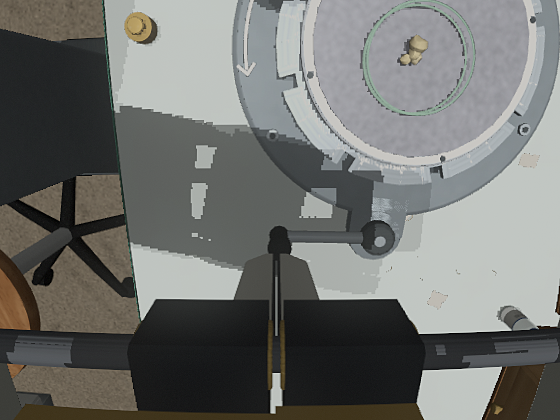

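The wrist view shows the knob at (279,237), the pivot boss at (379,238), the table rim and the glass dish at (418,57). I'll cross-check the positions with it.

```bash
cat >> h.py <<'E'
from scipy.spatial.transform import Rotation as Ro
def wcast(pos,rot,uv,z):
    c=camera_params("wrist"); H=c["hand_eye"]; R=Ro.from_euler("xyz",rot,degrees=True).as_matrix()
    u=cv2.undistortPoints(np.array([[uv]],float),c["K"],c["D"])[0,0]
    o=pos+R@H[:3,3]; d=R@H[:3,:3]@np.array([u[0],u[1],1]); return o+d*(z-o[2])/d[2]
E
python3 - <<'E'
from h import *
f=np.load("w1.npz")
for uv,z in (((279,234),.06),((379,240),.045),((379,240),.06),((140,27),.022),((514,315),.05)): print(uv,z,wcast(f["pos"],f["rot"],uv,z), f["d"][uv[1],uv[0]])
# table rim points (outer edge of white rim), lower arc
P=np.array([wcast(f["pos"],f["rot"],uv,.057)[:2] for uv in ((305,75),(350,130),(443,166),(523,118),(540,60),(302,30))])
A=np.c_[2*P,np.ones(len(P))]; s=np.linalg.lstsq(A,(P**2).sum(1),rcond=None)[0]; print(s[:2],np.sqrt(s[2]+s[:2]@s[:2]))
for uv in ((221.8,197.5),): print(cast("top",uv,.016))
print(cast("top",(220,196),.057),cast("top",(276.5,200.25),.05),cast("top",(276.25,232),.06),cast("top",(197.75,232),.083))
E
```

```text
(279, 234) 0.06 [ 0.48333196 -0.08625443  0.06      ] 0.2897095
(379, 240) 0.045 [ 0.56382418 -0.09752775  0.045     ] 0.30630445
(379, 240) 0.06 [ 0.55932558 -0.09167007  0.06      ] 0.30630445
(140, 27) 0.022 [0.37874115 0.06678372 0.022     ] 0.2666495
(514, 315) 0.05 [ 0.69099091 -0.16837259  0.05      ] 0.34258902
[0.58655035 0.05057252] 0.08613022705389876
[0.57856758 0.04585141 0.016     ]
[0.57913647 0.04494143 0.057     ] [ 0.56523905 -0.10462205  0.05      ] [ 0.48069057 -0.10224019  0.06      ] [0.48494674 0.10003042 0.083     ]
```

Call:
apply_moves(series=[0,0,-0.75,0,0,0,0,0,0,-0.75,0,0,0,0,0,0,-0.75,0,0,0,0,0,0,-0.75,0,0,0,0,0,0,-0.7,0,0,0,0,0,0,0,0,0,0,0,0,-0.1,0,0,0,0,0,0,-0.1,0,0,0,0,0,0,-0.1,0,0,0,0,0,0,-0.1,0,0,0,0,0,0,0,0,0,0,0,0])

```text
time_s: 3.05
tcp_pos: [0.4814, -0.0855, 0.0409]
tcp_rot: [180.0, 0.0, 89.6]
contact_force: [0.2, 0.1, 1.0]
finger_gap: 0.0004
grip_force: 0.1
```

```bash
cat > arc.py <<'E'
import numpy as np,sys
from bench import status
cx,cy,deg,n=map(float,sys.argv[1:5]); n=int(n)
p=status.get_state()["tcp_pos"][:2]; print(p,status.get_state()["contact_force"])
c=np.array([cx,cy]); r=p-c; q=[]
for i in range(n+1):
    a=np.radians(deg*i/n); q.append(c+np.array([[np.cos(a),-np.sin(a)],[np.sin(a),np.cos(a)]])@r)
print("turn",deg/n/8); print(np.round(np.diff(q,axis=0)/.03,3).tolist())
E
python3 arc.py .565 -.1045 56 16
```

```text
[ 0.48135402 -0.0854641 ] [0.22370304 0.08860843 0.98277445]
turn 0.4375
[[-0.034, -0.171], [-0.023, -0.173], [-0.012, -0.174], [-0.002, -0.175], [0.009, -0.174], [0.02, -0.174], [0.03, -0.172], [0.041, -0.17], [0.051, -0.167], [0.061, -0.164], [0.071, -0.16], [0.08, -0.155], [0.09, -0.15], [0.099, -0.144], [0.107, -0.138], [0.116, -0.131]]
```

Call:
apply_moves(series=[-0.034,-0.171,0,0,0,0.44,0,-0.023,-0.173,0,0,0,0.44,0,-0.012,-0.174,0,0,0,0.44,0,0,-0.175,0,0,0,0.44,0,0.009,-0.174,0,0,0,0.44,0,0.02,-0.174,0,0,0,0.44,0,0.03,-0.172,0,0,0,0.44,0,0.041,-0.17,0,0,0,0.44,0,0.051,-0.167,0,0,0,0.44,0,0.061,-0.164,0,0,0,0.44,0,0.071,-0.16,0,0,0,0.44,0])

```text
time_s: 4.15
tcp_pos: [0.487, -0.1412, 0.0403]
tcp_rot: [-180.0, -0.1, 128.5]
contact_force: [-1.9, 1.6, 0.2]
finger_gap: 0.0007
grip_force: 1.2
```

```bash
python3 arc.py .565 -.1045 21 8; python3 -c "
import cv2
from bench import camera
p,_=camera('scene'); cv2.imwrite('pics/s1.png',cv2.resize(p[130:290,170:370],None,fx=3,fy=3))"
```

```text
[ 0.48699102 -0.1411824 ] [-1.87720015  1.63460711  0.21113084]
turn 0.328125
[[0.059, -0.118], [0.064, -0.115], [0.069, -0.112], [0.074, -0.109], [0.079, -0.105], [0.084, -0.101], [0.089, -0.097], [0.093, -0.093]]
```

View pics/s1.png

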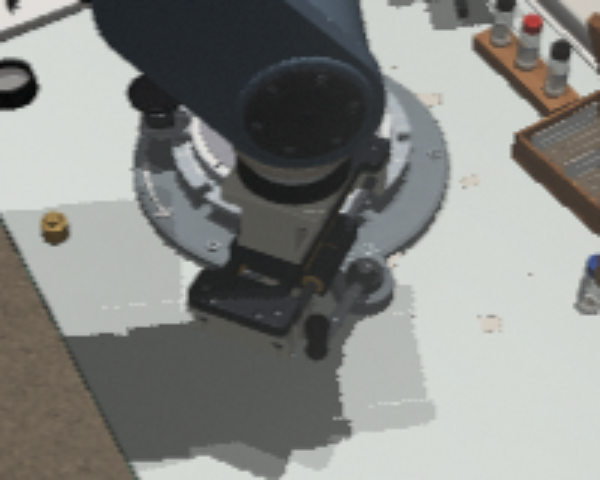

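The fingers are driving the knob and the lever has swung well out, with about 2.5 N of contact. I'll continue to the stop.

Call:
apply_moves(series=[0.059,-0.118,0,0,0,0.33,0,0.064,-0.115,0,0,0,0.33,0,0.069,-0.112,0,0,0,0.33,0,0.074,-0.109,0,0,0,0.33,0,0.079,-0.105,0,0,0,0.33,0,0.084,-0.101,0,0,0,0.33,0])

```text
time_s: 4.8
tcp_pos: [0.4998, -0.1609, 0.0403]
tcp_rot: [-180.0, -0.1, 144.2]
contact_force: [-3.7, -0.0, 1.5]
finger_gap: 0.0001
grip_force: 1.3
```

Call:
apply_moves(series=[0.06,-0.07,0,0,0,0.15,0,0.06,-0.07,0,0,0,0.15,0])

```text
time_s: 5.0
tcp_pos: [0.5013, -0.1633, 0.0398]
tcp_rot: [-180.0, -0.5, 146.5]
contact_force: [-15.8, 17.9, 14.0]
finger_gap: 0.0007
grip_force: 11.8
```

Call:
apply_moves(series=[0.06,-0.07,0,0,0,0,0,0,0,0,0,0,0,0])

```text
time_s: 5.2
tcp_pos: [0.5013, -0.1636, 0.0396]
tcp_rot: [-180.0, -0.8, 146.5]
contact_force: [-18.7, 21.5, 18.3]
finger_gap: 0.0006
grip_force: 14.3
```

The lever is at its stop with a reaction of about 28 N. I'll back off, lift, and cross to above the pad.

Call:
apply_moves(series=[-0.4,0.45,0,0,0,0,0,-0.4,0.45,0,0,0,0,0,0,0,0.8,0,0,0,0,0,0,0.8,0,0,0,0,0,0,0.8,0,0,0,0,0,0,0.8,0,0,0,0,0,0,0.8,0,0,0,0,0,0,0,0,0,0,0])

```text
time_s: 6.0
tcp_pos: [0.4834, -0.1409, 0.1633]
tcp_rot: [179.9, 0.3, 146.5]
contact_force: [0.8, 0.0, 0.2]
finger_gap: 0.0005
grip_force: 0.0
```

```bash
python3 - <<'E'
from h import *
from bench import status,camera
p,d=camera("top"); np.savez("top1.npz",p=p,d=d); cv2.imwrite("pics/t1.png",cv2.resize(p[140:290,160:330],None,fx=4,fy=4))
s=status.get_state(); print(s["tcp_pos"],s["tcp_rot"],s["contact_force"],s["q"])
E
```

```text
[ 0.48259937 -0.14062323  0.16153641] [179.96386217   0.18617256 146.52796766] [-0.27050607  0.07383816 -0.63784235] [-2.15515188e+01  1.92165757e+01  1.04985797e+02 -3.75207642e-03
  5.56080048e+01 -7.80774310e+01]
```

View pics/t1.png

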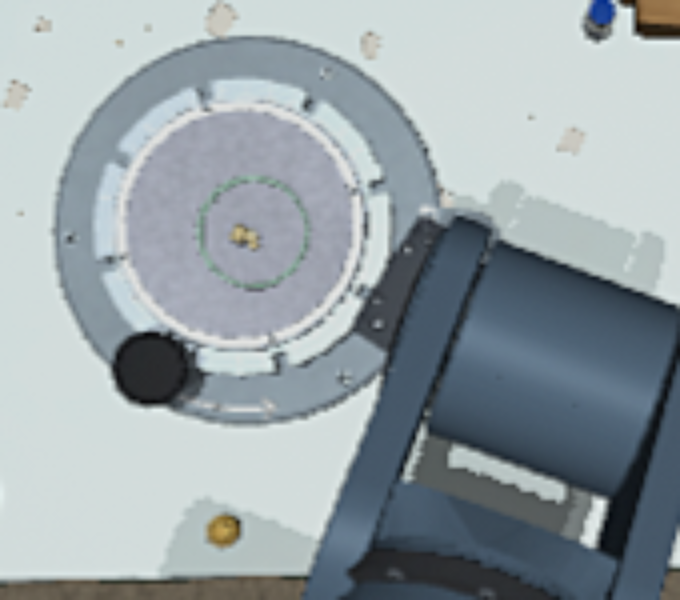

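The table and pad haven't moved. The lever is hidden under the arm. I'll move to above the pad.

Call:
apply_moves(series=[0,0.67,0,0,0,-0.9,0,0,0.67,0,0,0,-0.9,0,0,0.67,0,0,0,-0.9,0,0,0.67,0,0,0,-0.9,0,0,0.67,0,0,0,-0.9,0,0,0.67,0,0,0,-0.9,0,0,0.67,0,0,0,-0.9,0,0,0.67,0,0,0,-0.9,0,0,0.67,0,0,0,-0.9,0,0,0.67,0,0,0,-0.9,0,0,0.67,0,0,0,-0.9,0,0.08,0.67,0,0,0,-0.9,0,0,0,0,0,0,0,0,0,0,0,0,0,0,0])

```text
time_s: 7.45
tcp_pos: [0.4838, 0.1007, 0.1595]
tcp_rot: [-179.9, 0.1, 60.4]
contact_force: [0.5, -0.3, -0.1]
finger_gap: 0.0009
grip_force: 0.0
```

Call:
apply_moves(series=[0,0,-0.6,0,0,0,0,0,0,-0.6,0,0,0,0,0,0,-0.6,0,0,0,0,0,0,-0.4,0,0,0,0,0,0,0,0,0,0,0,0,0,0,0,0,0,0])

```text
time_s: 8.05
tcp_pos: [0.4844, 0.1005, 0.0947]
tcp_rot: [180.0, 0.0, 60.2]
contact_force: [-1.5, -0.2, -0.3]
finger_gap: 0.0005
grip_force: 0.0
```

```bash
python3 - <<'E'
from h import *
from bench import status,camera
s=status.get_state(); print(s["tcp_pos"],s["tcp_rot"],s["contact_force"],s["q"])
p,d=camera("wrist"); cv2.imwrite("pics/w2.png",p)
# vial etc not needed; lever knob visibility
q,d2=camera("scene"); np.savez("sc2.npz",p=q,d=d2); cv2.imwrite("pics/s2.png",np.hstack([p[:,:],cv2.resize(q[130:290,180:330],(240,420*240//240))]))
E
```

```text
[0.48438162 0.10046578 0.09466421] [1.79999813e+02 2.85690004e-03 6.02038058e+01] [-1.52082646 -0.19644266 -0.27535198] [ 6.32530327e+00  2.44794203e+01  1.08841051e+02 -3.32340966e-03
  4.66810622e+01  3.61237776e+01]
```

View pics/s2.png

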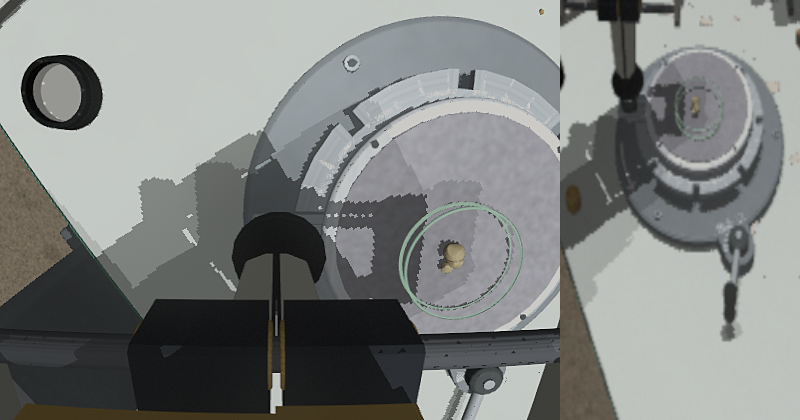

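The fingertips are centred over the pad (pad centre column about 279, tips about 277), and the scene view shows the lever swung open. Pressing down now.

Call:
apply_moves(series=[0,0,-0.15,0,0,0,0,0,0,-0.15,0,0,0,0,0,0,-0.1,0,0,0,0,0,0,0,0,0,0,0])

```text
time_s: 8.55
tcp_pos: [0.4842, 0.1008, 0.0823]
tcp_rot: [-180.0, 0.0, 60.2]
contact_force: [-1.5, -0.5, 3.6]
finger_gap: 0.0003
grip_force: 2.0
```

Call:
apply_moves(series=[0,0,-0.1,0,0,0,0,0,0,-0.1,0,0,0,0,0,0,0,0,0,0,0])

```text
time_s: 8.85
tcp_pos: [0.4843, 0.1009, 0.0765]
tcp_rot: [-180.0, -0.0, 60.2]
contact_force: [-1.6, 0.6, 6.0]
finger_gap: 0.0003
grip_force: 3.1
```

Call:
apply_moves(series=[0,0,-0.1,0,0,0,0,0,0,-0.07,0,0,0,0,0,0,0,0,0,0,0])

```text
time_s: 9.15
tcp_pos: [0.4844, 0.101, 0.0716]
tcp_rot: [180.0, -0.0, 60.2]
contact_force: [-2.2, 0.6, 7.4]
finger_gap: 0.0005
grip_force: 4.1
```

```bash
python3 arc.py .5785 .045 45 20
```

```text
[0.48435758 0.10097465] [-2.24210909  0.57109711  7.40699035]
turn 0.28125
[[-0.071, -0.125], [-0.066, -0.127], [-0.061, -0.13], [-0.056, -0.132], [-0.05, -0.134], [-0.045, -0.136], [-0.04, -0.138], [-0.034, -0.139], [-0.029, -0.14], [-0.023, -0.141], [-0.018, -0.142], [-0.012, -0.143], [-0.007, -0.143], [-0.001, -0.143], [0.005, -0.143], [0.01, -0.143], [0.016, -0.142], [0.022, -0.142], [0.027, -0.141], [0.033, -0.14]]
```

Call:
apply_moves(series=[-0.071,-0.125,-0.02,0,0,0.28,0,-0.066,-0.127,0,0,0,0.28,0,-0.061,-0.13,0,0,0,0.28,0,-0.056,-0.132,0,0,0,0.28,0,0,0,0,0,0,0,0])

```text
time_s: 9.65
tcp_pos: [0.4769, 0.0851, 0.0713]
tcp_rot: [179.9, -0.0, 69.2]
contact_force: [-1.3, -0.5, 8.1]
finger_gap: 0.0002
grip_force: 4.2
```

```bash
python3 - <<'E'
from h import *
from bench import status,camera
s=status.get_state(); print(s["tcp_pos"],s["tcp_rot"],s["contact_force"])
p,d=camera("wrist"); cv2.imwrite("pics/w3.png",p)
E
```

```text
[0.47693122 0.08513659 0.07132024] [ 1.79945237e+02 -2.33890215e-02  6.92064897e+01] [-1.34756445 -0.5311337   8.05686505]
```

View pics/w3.png

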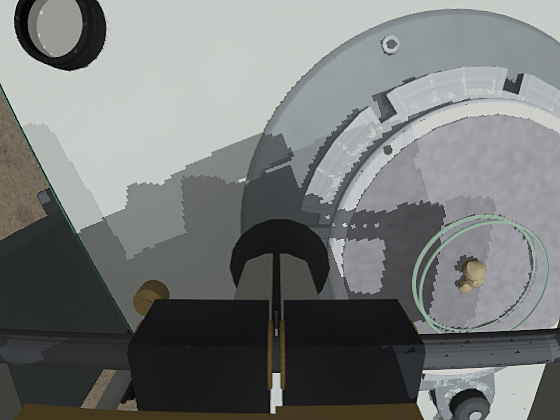

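The pad and table follow the tips: the pad stays at (280,260) in the wrist view while the slots shift. I'll continue the arc.

Call:
apply_moves(series=[-0.05,-0.134,0,0,0,0.28,0,-0.045,-0.136,0,0,0,0.28,0,-0.04,-0.138,0,0,0,0.28,0,-0.034,-0.139,0,0,0,0.28,0,-0.029,-0.14,0,0,0,0.28,0,-0.023,-0.141,0,0,0,0.28,0,-0.018,-0.142,0,0,0,0.28,0,-0.012,-0.143,0,0,0,0.28,0,-0.007,-0.143,0,0,0,0.28,0,0,-0.143,0,0,0,0.28,0,0.005,-0.143,0,0,0,0.28,0,0.01,-0.143,0,0,0,0.28,0,0.016,-0.142,0,0,0,0.28,0,0.022,-0.142,0,0,0,0.28,0,0,0,0,0,0,0,0])

```text
time_s: 11.2
tcp_pos: [0.4717, 0.0259, 0.0716]
tcp_rot: [179.8, 0.0, 100.6]
contact_force: [1.5, -1.3, 8.5]
finger_gap: 0.0004
grip_force: 4.2
```

```bash
python3 - <<'E'
from h import *
from bench import status,camera
s=status.get_state(); print(s["tcp_pos"],s["tcp_rot"],s["contact_force"])
c=np.array([.5785,.045]); a=lambda p:np.degrees(np.arctan2(*(p[:2]-c)[::-1]))%360
print(a(s["tcp_pos"]),a(np.array([.48436,.10097])),np.linalg.norm(s["tcp_pos"][:2]-c))
p,d=camera("top"); q,_=camera("scene"); w,_=camera("wrist")
cv2.imwrite("pics/m1.png",np.hstack([cv2.resize(p[140:260,160:300],(400,343)),cv2.resize(w,(400,343))]))
E
```

```text
[0.47173917 0.02589834 0.07156864] [1.79838867e+02 4.25346897e-02 1.00562328e+02] [ 1.48649861 -1.25640622  8.51039981]
190.1440334000923 149.2668213768624 0.10845620191909411
```

View pics/m1.png

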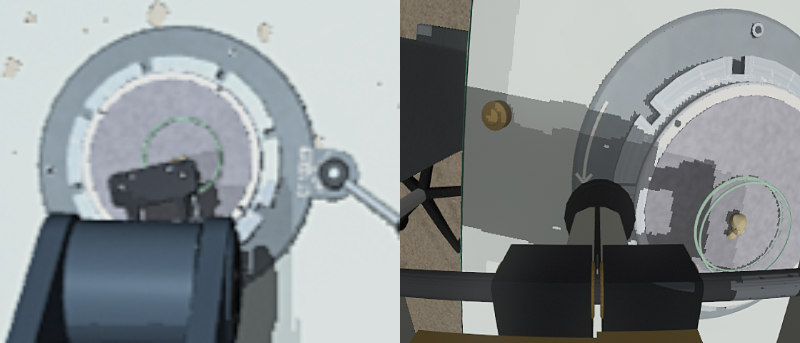

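About 40.9° turned and the pad is still centred under the tips. I'll turn the remaining ~4° and ease up.

Call:
apply_moves(series=[0.02,-0.082,0,0,0,0.17,0,0.02,-0.082,0,0,0,0.17,0,0.025,-0.082,0,0,0,0.17,0,0,0,0,0,0,0,0,0,0,0,0,0,0,0])

```text
time_s: 11.85
tcp_pos: [0.4733, 0.0188, 0.0715]
tcp_rot: [179.9, 0.0, 104.6]
contact_force: [-0.1, -0.7, 8.4]
finger_gap: 0.0006
grip_force: 4.3
```

```bash
python3 - <<'E'
from h import *
from bench import status
s=status.get_state(); print(s["tcp_pos"],s["contact_force"])
for c in ([.5785,.045],[.580,.047],[.577,.044]):
    a=lambda p:np.degrees(np.arctan2(*(np.array(p)[:2]-c)[::-1]))%360
    print(a(s["tcp_pos"])-a([.48436,.10097]))
E
```

```text
[0.47334699 0.01877398 0.07150427] [-0.1040751  -0.65299088  8.44781641]
44.73750216869763
44.25983327016479
45.26805631368731
```

Turned 44.7° ± 0.5°. Now easing up.

Call:
apply_moves(series=[0,0,0.1,0,0,0,0,0,0,0.1,0,0,0,0,0,0,0,0,0,0,0])

```text
time_s: 12.15
tcp_pos: [0.4733, 0.0188, 0.0775]
tcp_rot: [179.9, 0.0, 104.6]
contact_force: [0.6, -1.5, 5.4]
finger_gap: 0.0007
grip_force: 3.0
```

Call:
apply_moves(series=[0,0,0.05,0,0,0,0,0,0,0.05,0,0,0,0,0,0,0,0,0,0,0])

```text
time_s: 12.45
tcp_pos: [0.4726, 0.0188, 0.0801]
tcp_rot: [180.0, 0.0, 104.6]
contact_force: [-0.1, -3.0, 5.9]
finger_gap: 0.0006
grip_force: 3.0
```

Contact of about 5 N persists at z = .080, above the riding level, so the tooth is in the slot. I'll lift clear.

Call:
apply_moves(series=[0,0,0.1,0,0,0,0,0,0,0.1,0,0,0,0,0,0,0.5,0,0,0,0,0,0,0.7,0,0,0,0,0,0,0.7,0,0,0,0,0,0,0.7,0,0,0,0,0,0,0,0,0,0,0])

```text
time_s: 13.15
tcp_pos: [0.4733, 0.019, 0.1658]
tcp_rot: [179.8, 0.1, 104.6]
contact_force: [0.6, 0.1, -0.1]
finger_gap: -0.0
grip_force: 0.0
```

```bash
python3 - <<'E'
from h import *
from bench import status,camera
s=status.get_state(); print(s["tcp_pos"],s["tcp_rot"],s["contact_force"],s["q"])
p,d=camera("scene"); p0=np.load("scene0.npz"); 
c=camera_params("scene"); R=cv2.Rodrigues(c["rvec"])[0]; t=c["tvec"]
def pts(p,d):  # black pad-top points in world
    v,u=np.nonzero((p.max(2)<45)&(d>0)); uu=cv2.undistortPoints(np.c_[u,v][:,None].astype(float),c["K"],c["D"])[:,0]
    X=np.c_[uu,np.ones(len(uu))]*d[v,u][:,None]; return (X-t)@R
for n,(pp,dd) in {"before":(p0["p"],p0["d"]),"now":(p,d)}.items():
    W=pts(pp,dd)
    r=np.hypot(W[:,0]-.5785,W[:,1]-.045); m=(r<.14)&(r>.08)&(W[:,2]>.06)&(W[:,2]<.095); A=W[m]
    print(n,len(A)); 
    if len(A): print(np.percentile(A[:,2],[50,70,80,90,95]),A[A[:,2]>np.percentile(A[:,2],90)-.006].mean(0))
    k=W[(np.hypot(W[:,0]-.565,W[:,1]+.1045)<.1)&(np.hypot(W[:,0]-.565,W[:,1]+.1045)>.07)&(W[:,2]>.04)&(W[:,2]<.07)]
    if len(k): m=k.mean(0); print("knob",len(k),m,np.degrees(np.arctan2(m[1]+.1045,m[0]-.565))%360)
E
```

```text
[0.47329643 0.01901949 0.16579639] [1.79812007e+02 5.01365796e-02 1.04586228e+02] [ 0.57497053  0.14870501 -0.08485093] [-3.33845583e+00  1.60266026e+01  1.08846608e+02  1.24073180e-02
  5.49324917e+01 -1.79318775e+01]
before 217
[0.0842093  0.08510212 0.08558011 0.08638498 0.08697852] [0.48527564 0.10199833 0.0843419 ]
knob 37 [ 0.47940276 -0.10488359  0.05239557] 180.25675735067918
now 253
[0.08397711 0.08491929 0.0856205  0.08660878 0.08722904] [0.47379615 0.0199734  0.08430781]
```

The pad is back at its original height (fully sprung up) and 44.8° further round. Now I'll go to the outer side of the knob.

Call:
apply_moves(series=[0.28,-0.87,0,0,0,0.65,0,0.28,-0.87,0,0,0,0.65,0,0.28,-0.87,0,0,0,0.65,0,0.28,-0.87,0,0,0,0.65,0,0.28,-0.87,0,0,0,0.65,0,0.28,-0.87,0,0,0,0.65,0,0.28,-0.87,0,0,0,0.65,0,0.28,-0.87,0,0,0,0.65,0,0,0,0,0,0,0,0,0,0,0,0,0,0,0])

```text
time_s: 14.2
tcp_pos: [0.5388, -0.1895, 0.1623]
tcp_rot: [-180.0, -0.1, 146.0]
contact_force: [-0.5, 0.8, 0.2]
finger_gap: 0.0008
grip_force: 0.0
```

```bash
python3 - <<'E'
from h import *
from bench import status,camera
s=status.get_state(); print(s["tcp_pos"],s["tcp_rot"],s["contact_force"],s["q"])
w,_=camera("wrist"); p,_=camera("scene")
cv2.imwrite("pics/m2.png",np.hstack([cv2.resize(w,(400,300)),cv2.resize(p[130:280,180:380],(400,300))]))
E
```

```text
[ 0.53883877 -0.18951847  0.16231825] [-1.79986711e+02 -1.39468721e-01  1.46048526e+02] [-0.47053197  0.79915563  0.23717468] [-2.40524331e+01  2.59474671e+01  9.45099610e+01  1.26101486e-02
  5.96822493e+01 -8.01073539e+01]
```

View pics/m2.png

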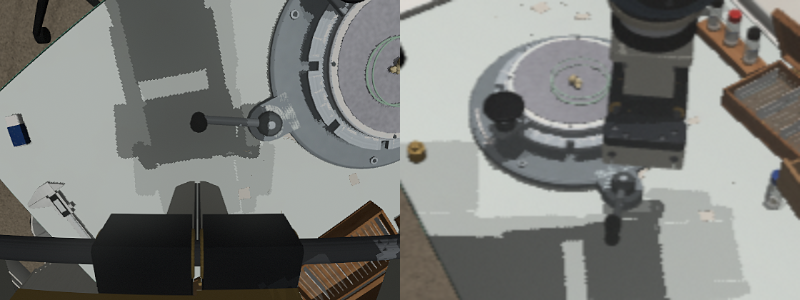

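The wrist view shows the knob at (198,122), straight ahead of the fingertips (197,185), and the table still indexed. Descending and closing in.

Call:
apply_moves(series=[0,0,-0.8,0,0,0,0,0,0,-0.8,0,0,0,0,0,0,-0.8,0,0,0,0,0,0,-0.8,0,0,0,0,0,0,-0.8,0,0,0,0,0,0,0,0,0,0,0,-0.09,0.06,0,0,0,0,0,-0.09,0.06,0,0,0,0,0,-0.09,0.06,0,0,0,0,0,-0.05,0.03,0,0,0,0,0,0,0,0,0,0,0,0])

```text
time_s: 15.4
tcp_pos: [0.5302, -0.1836, 0.0444]
tcp_rot: [180.0, 0.1, 146.2]
contact_force: [0.6, -0.7, 0.1]
finger_gap: 0.0006
grip_force: 0.2
```

```bash
python3 arc.py .565 -.1045 -57 18
```

```text
[ 0.53023184 -0.1836042 ] [ 0.6291133  -0.6855893   0.10220151]
turn -0.3958333333333333
[[-0.144, 0.068], [-0.14, 0.076], [-0.136, 0.084], [-0.131, 0.091], [-0.125, 0.098], [-0.12, 0.105], [-0.114, 0.111], [-0.108, 0.117], [-0.101, 0.123], [-0.094, 0.128], [-0.087, 0.133], [-0.079, 0.138], [-0.071, 0.142], [-0.064, 0.146], [-0.055, 0.149], [-0.047, 0.152], [-0.039, 0.154], [-0.03, 0.156]]
```

Call:
apply_moves(series=[-0.144,0.068,0,0,0,-0.4,0,-0.14,0.076,0,0,0,-0.4,0,-0.136,0.084,0,0,0,-0.4,0,-0.131,0.091,0,0,0,-0.4,0,-0.125,0.098,0,0,0,-0.4,0,-0.12,0.105,0,0,0,-0.4,0,-0.114,0.111,0,0,0,-0.4,0,-0.108,0.117,0,0,0,-0.4,0,-0.101,0.123,0,0,0,-0.4,0,-0.094,0.128,0,0,0,-0.4,0,-0.087,0.133,0,0,0,-0.4,0,-0.079,0.138,0,0,0,-0.4,0,-0.071,0.142,0,0,0,-0.4,0,-0.064,0.146,0,0,0,-0.4,0,-0.055,0.149,0,0,0,-0.4,0])

```text
time_s: 16.9
tcp_pos: [0.4838, -0.1327, 0.0443]
tcp_rot: [179.9, 0.1, 98.0]
contact_force: [2.2, -2.3, 0.7]
finger_gap: 0.0005
grip_force: 1.3
```

Call:
apply_moves(series=[-0.047,0.152,0,0,0,-0.4,0,-0.03,0.1,0,0,0,-0.3,0,0,0,0,0,0,0,0])

```text
time_s: 17.2
tcp_pos: [0.4811, -0.1248, 0.0441]
tcp_rot: [179.9, 0.0, 92.6]
contact_force: [0.9, -0.7, 0.5]
finger_gap: 0.0004
grip_force: 0.6
```

Call:
apply_moves(series=[-0.01,0.07,0,0,0,-0.15,0,-0.01,0.07,0,0,0,-0.15,0,0,0,0,0,0,0,0])

```text
time_s: 17.5
tcp_pos: [0.4801, -0.1205, 0.0438]
tcp_rot: [180.0, 0.0, 90.1]
contact_force: [1.2, -1.7, 0.8]
finger_gap: 0.0005
grip_force: 1.0
```

Call:
apply_moves(series=[0,0.07,0,0,0,0,0,0,0.05,0,0,0,0,0,0,0,0,0,0,0,0])

```text
time_s: 17.8
tcp_pos: [0.4799, -0.1167, 0.0437]
tcp_rot: [-180.0, -0.0, 90.2]
contact_force: [0.6, -1.9, 1.3]
finger_gap: 0.0002
grip_force: 0.9
```

Call:
apply_moves(series=[0,0.06,0,0,0,0,0,0,0.06,0,0,0,0,0,0,0,0,0,0,0,0])

```text
time_s: 18.1
tcp_pos: [0.4801, -0.1149, 0.0438]
tcp_rot: [180.0, 0.2, 90.2]
contact_force: [-3.2, -17.7, -0.6]
finger_gap: 0.0004
grip_force: 9.0
```

Call:
apply_moves(series=[0,0.06,0,0,0,0,0,0,0,0,0,0,0,0])

```text
time_s: 18.3
tcp_pos: [0.4801, -0.1144, 0.0439]
tcp_rot: [180.0, 0.3, 90.3]
contact_force: [-4.3, -29.2, -0.6]
finger_gap: 0.0002
grip_force: 14.7
```

The lever is firmly at its home stop. Retreating.

Call:
apply_moves(series=[0,-0.4,0,0,0,0,0,0,-0.8,0,0,0,0,0,0,0,0.8,0,0,0,0,0,0,0.8,0,0,0,0,0,0,0.8,0,0,0,0,0,0,0.8,0,0,0,0,0,0,0.8,0,0,0,0,-0.5,-0.9,0,0,0,0,0,-0.5,-0.9,0,0,0,0,0,-0.5,-0.9,0,0,0,0,0,-0.5,-0.9,0,0,0,0,0,-0.5,-0.9,0,0,0,0,0,-0.5,-0.9,0,0,0,0,0,0,0,0,0,0,0,0,0,0,0,0,0,0,0])

```text
time_s: 19.8
tcp_pos: [0.3897, -0.3093, 0.1634]
tcp_rot: [-180.0, -0.1, 90.1]
contact_force: [0.3, -0.7, -1.1]
finger_gap: 0.0002
grip_force: 0.0
```

```bash
python3 - <<'E'
from h import *
from bench import status,camera
s=status.get_state(); print(s["tcp_pos"],s["contact_force"])
p,d=camera("scene"); t,_=camera("top"); z=np.load("scene0.npz")
b=lambda q:cv2.resize(q[130:280,180:380],(400,300))
p0=cv2.imread("pics/top0.png"); tt=lambda q:cv2.resize(q[140:290,160:360],(400,300))
cv2.imwrite("pics/end.png",np.vstack([np.hstack([b(z["p"]),b(p)]),np.hstack([tt(p0),tt(t)])]))
E
```

```text
[ 0.38965869 -0.30925707  0.16338788] [ 0.2986037  -0.72633135 -1.07791036]
```

View pics/end.png

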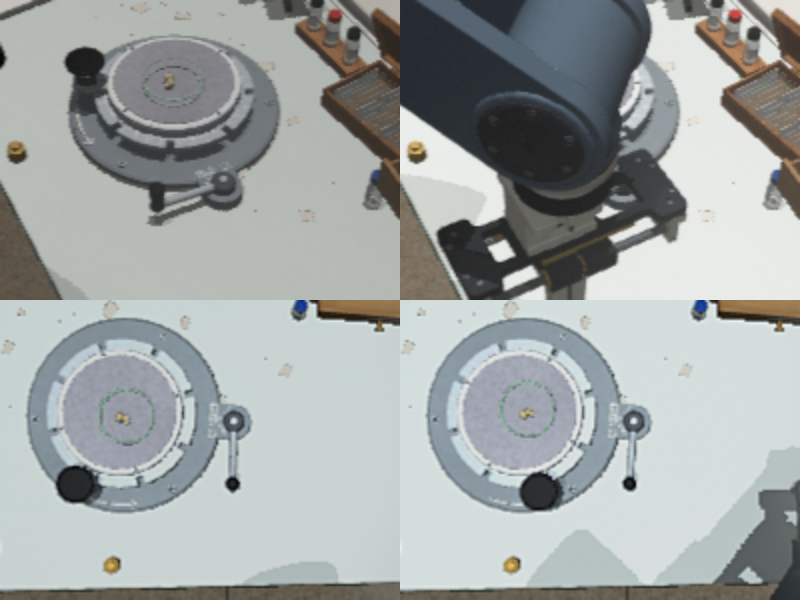

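The final top view shows the pad one slot on, the lever home again (knob at (629,484) against (232,484) before, i.e. at its stop), and the weight and vial where they were.

```bash
python3 -c "
from bench import order
print(order.hand_in())"
```

```text
the job is handed in; nothing more can be done
None
```

The turntable is one slot (45°) further on with the plunger sprung fully up and the clamp lever home at its stop. The hand is clear, the dish, vial and brass weight were left alone, the eraser was never approached (though not in the last check picture), and the job is handed in at about 20 s.

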